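# Run a batch of rocker caps through the feed hopper

## Task

First turn the shaker-rate knob on the control pillar back until its pointer reads zero, then, with the slide gate shut, load every rocker cap lying on the bench into the feed hopper. With all of them in, draw the slide gate out until it hits its end stop so that the caps drop into the catch tray below, and then push the gate fully shut again; the knob must stay at zero, and the finned barrel, spray can and spanner are to be left where they are.

Things in the scene. Friction and masses are not known exactly. Their poses are not given: they have to be found in the camera images.
- hopper: grey sheet-steel feed hopper fixed to the bench; origin on the bench under the centre of its throat, z up. Throat 165 x 165 mm inside, from the slide gate (top face 170 mm above the bench) up; skirt below the gate down to 130 mm. Gate rails run along the hopper's own +y to a crossbar, the end stop, 337 mm from the origin, 180 mm high
- hopper_mouth (a point): centre of the hopper's mouth at rim height, 295 mm above the bench, over its origin, axes as the hopper's. Above 235 mm the -x, +x and -y sides flare from 82 mm to 107 mm off the centre at the rim; the +y side is upright. Five caps dropped all on one spot can heap up to the rim: spread them
- tray_floor (a point): a point on the floor (4 mm above the bench) of the open catch tray below the throat, part of the hopper, right under the throat's centre: inside it reaches from 91 mm behind (hopper -x) to 139 mm ahead (+x) and 88 mm to either side (y); front wall 50 mm, others 111 mm high. A steel ramp in it, 109 mm high at the back, turns falling caps towards +x
- gate (a joint): slide gate, an aluminium plate that closes the hopper's throat; value in m: 0 fully shut, grows as it is drawn out along the hopper's +y axis, 0.165 at its end stop. Shut at the start. About 3 N of friction plus that of the load on it, no spring: stays where it is left
- gate_grip (a point): centre of the gate's upright black grip block, 24 (hopper x) x 30 (hopper y) x 55 (z) mm, its centre 252 mm above the bench, on a thin stem at the gate's outer end, 155 mm from the hopper's origin along +y when shut; moves with the gate
- control: grey control pillar of the hopper's shaker, fixed to the bench, 70 x 70 x 140 mm, origin at the centre of its underside, z up. White zero mark, the long one, on its top face on the pillar's own -x side
- knob (a joint): shaker-rate knob on top of the pillar; value in rad: 0 when its white pointer line points at the long zero mark, grows as the knob turns counter-clockwise seen from above; can turn from -0.6 to 2.6; starts well above 0; light friction (0.06 N m), stays where it is left
- knob_grip (a point): centre of the knob's black grip bar, on the knob's upright axis, 165 mm above the bench; the bar is 44 mm long, 15 mm wide, 30 mm high (150 to 180 mm above the bench) and turns with the knob; its long direction is the point's x axis, its pointer end the point's -x end; at value 0 these axes match the pillar's
- cap1_mid (a point): small finned cast-aluminium rocker cap, a block 72 (its x) x 40 (its y) x 34 (its z) mm, 80 to 170 g, all caps alike; the point is its centre, 17 mm above its underside. Stands flat on the bench at the start; grip it across the 40 mm width. It slides on slopes and may land on any face
- cap2_mid (a point): small finned cast-aluminium rocker cap, a block 72 (its x) x 40 (its y) x 34 (its z) mm, 80 to 170 g, all caps alike; the point is its centre, 17 mm above its underside. Stands flat on the bench at the start; grip it across the 40 mm width. It slides on slopes and may land on any face
- cap3_mid (a point): small finned cast-aluminium rocker cap, a block 72 (its x) x 40 (its y) x 34 (its z) mm, 80 to 170 g, all caps alike; the point is its centre, 17 mm above its underside. Stands flat on the bench at the start; grip it across the 40 mm width. It slides on slopes and may land on any face
- cap4_mid (a point): small finned cast-aluminium rocker cap, a block 72 (its x) x 40 (its y) x 34 (its z) mm, 80 to 170 g, all caps alike; the point is its centre, 17 mm above its underside. Stands flat on the bench at the start; grip it across the 40 mm width. It slides on slopes and may land on any face
- cap5_mid (a point): small finned cast-aluminium rocker cap, a block 72 (its x) x 40 (its y) x 34 (its z) mm, 80 to 170 g, all caps alike; the point is its centre, 17 mm above its underside. Stands flat on the bench at the start; grip it across the 40 mm width. It slides on slopes and may land on any face
- barrel_mid (a point): bystander: dark finned cylinder barrel, 100 mm across, 110 mm high, the point at its centre; to be left alone
- spray: bystander: spray can 60 mm across, 180 mm high, origin at the centre of its underside; to be left alone
- spanner: bystander: steel spanner 190 mm long lying on the bench, origin near its middle; to be left alone
Things that resemble listed ones, but are neither listed nor needed, are in the scene too. Several things have the shape of the control; the one meant has the colours described above.

How it is judged:
By the outcome, as a careful person would: the job done as asked, in the order asked, and still so for the second after the job is handed in, with the robot touching nothing.
Of cap1, cap2, cap3, cap4, cap5 only 3 to 5 are there at a start; the rules pass over those that are not, and their reading is None.
At some moment in a run one of cap1, cap2, cap3, cap4, cap5 may be knocked a few centimetres aside while the robot is not near it.
Once in a run the grip may slacken for a moment while it holds something.
It also fails if it takes over 210 s, if anything falls off the work surface, if the arm or the gripper's body presses on something with over 40 N, if the wrist force passes 120 N, or if a joint passes its speed limit or range.

## Robot

A 7-joint arm with a two-finger parallel gripper is mounted at the origin on the work surface. World frame = base frame: x ahead of the robot, y to its left, z up, the work surface at z = 0. Lengths are in m, angles in rad, forces in N, time in s.
With the tool pointing down it reaches from about 0.4 to 0.875 m from the base axis. Payload 6.5 kg.
Tool frame: the origin (TCP) lies between the finger pads; the fingertips stand 8 mm ahead of it and the grasp point (between the pads) lies 11 mm behind it; z points along the fingers, y is the line along which they close (so a half turn about z gives the same grasp; the last joint's range is limited). The gripper opens to 85 mm and grips with 20 to 120 N. Pads are 22 mm wide; open, the fingers measure 114 mm over their backs; the gripper's body (76 mm by 85 mm) begins 54 mm behind the grasp point. The pads swing forward as they close: fully open they stand 13 mm farther back than shut.
Start: joints at [-1.276, 0.536, -0.004, 1.538, 0.003, 1.067, -0.071], TCP at [0.229, 0.608, 0.239] pointing down, gripper open.
Joint ranges: [-2.7, 2.7], [-0.37, 2.16], [-1.27, 1.26], [0.24, 2.4], [-1.31, 4.45], [0.19, 1.91], [-2.76, 2.76]. Speed limits (rad/s): [2.39, 2.39, 3.14, 3.14, 3.14, 3.14, 3.14].

## Interface

Orientations are given as a unit quaternion [w, x, y, z].
In Python, from workcell import bot, eyes, workorder, spotter gives the robot as it stands.
- The arm moves only by the tool step_arm, never from a script. Its argument "moves" is a list of rows, each a list of 2 entries, a list of its own where there are three numbers: the shift along the tool's x, y, z in cm, then the turn, a rotation vector about the tool's x, y, z in rad. In form: [[[tx, ty, tz], [rx, ry, rz]], ...]. A call has 1 to 10 rows; each row is the pose to reach, as a shift and turn from the pose commanded when the call began, along the tool's axes at that moment; what a row does not reach only later rows make up. A row lasts 1/8 s, in which the tool goes at most 62.5 mm and 10.7 degrees, less where a joint would pass 70% of its speed; a pose out of reach is approached as far as the arm can. A call with a gripper value outside its range is refused whole. "jaw" is the finger opening in cm, from 0 to 8.54, set as the call begins (left out, the last holds). The fingers move at their own pace and stop on an object; "force" is the grip in N (left out, the last holds). Time passes only in rows, so rows that repeat a pose let the fingers close. It gives the time, the measured TCP pose, the force, the opening and the grip force at its end, in the units of the state.
- bot.sense(): the state, without advancing time (a new reading comes with each control period).
- eyes.camera(name): name is "scene" or "top" or "wrist"; returns the picture (420x560x3 uint8, red, green, blue); there is no depth.
- eyes.camera_params(name): a dict with "fx", "fy", "cx", "cy" (pixels), "T" (4x4, takes a point from camera to world coordinates). Camera axes: x right, y down, z forward; pixel columns grow to the right and rows downward; lengths in m; the calibration is good to about 2 mm. A picture is of the moment at which its call begins: read the wrist's pose just before it. camera_params takes no time and is no camera call; for the wrist camera it gives the pose at the moment of the call.
- workorder.close_job(): hands the job in; it is judged then, once.
Trained networks look in the newest picture that a camera, given by its name, has taken for a name from the list of things; names that differ only in an ending like _2 or _b are one class to them, and where a whole thing is asked for, a point or a joint stands for the part that bears it (a point fixed in the world has none). Each returns a list of dicts, best first, with "conf" (0 to 1); they miss things now and then, are a little off and sometimes report something else, mostly with a low value. They report only what shows in the picture. A call takes as long as a camera call. They do not tell look-alikes from the thing itself.
- spotter.search_frame(target, camera): "point" ([x, y, z] in m, in the coordinates of the camera as it stood for that picture, good to about 4 mm: the middle of the surface that is visible of it).
- spotter.masks_of(target, camera): "mask" (420x560 bool, what is visible of it).
The state is a dict: "clock": time; "q": joint angles; "qd": joint speeds; "joint_efforts": joint torques, N m; "eef_pos": TCP position; "tcp_rot": TCP orientation; "wrist_force": force on the tool from outside, world axes, zero at the start; "torque": the same for the moment, N m; "opening": opening from 0.0 (shut) to 1.0 (fully open); "grip_force": force on a finger pad.
Only numpy, scipy, OpenCV 4.12 (cv2) and the standard library are available. Lean on these libraries where they do the work, as an engineer would, in place of code of your own. Each camera call takes 0.05 s, during which the arm holds its last target. There are 200 camera calls.

## Working session

There is one attempt and no reset: what is moved stays moved. The work goes in short steps, Python scripts to look and compute and a tool call to move; the robot and the scene stay as the last step left them, time stands still between calls to the robot, and variables do not carry over. Pictures are saved under pics/ and viewed, at most 14 in all, crops included, and the job is handed in when it is done.

Besides the shell and the picture viewer there is one more tool, called after ">>>" as name(argument=value, ...) on one line, values as JSON. step_arm: Moves the arm, as the interface text tells. Its arguments: {"type":"object","properties":{"moves":{"type":"array","items":{"type":"array"}},"jaw":{"type":"number"},"force":{"type":"number"}},"required":["moves"]}

```bash
ls; mkdir -p pics
cat > h.py <<'E'
import numpy as np, cv2
from workcell import bot, eyes, workorder, spotter
from scipy.spatial.transform import Rotation as R
def snap(c,n):
    im=eyes.camera(c); cv2.imwrite(f'pics/{n}.png',im[:,:,::-1]); return im
def proj(c,p):
    k=eyes.camera_params(c); q=np.linalg.inv(k['T'])@np.r_[p,1]; return np.round([k['fx']*q[0]/q[2]+k['cx'],k['fy']*q[1]/q[2]+k['cy']],1)
def ray(c,u,v,z):
    k=eyes.camera_params(c); T=k['T']; d=T[:3,:3]@np.array([(u-k['cx'])/k['fx'],(v-k['cy'])/k['fy'],1]); o=T[:3,3]
    return o+d*(z-o[2])/d[2]
def find(t,c):
    T=np.array(eyes.camera_params(c)['T']); 
    return [(round(r['conf'],2),np.round(T[:3,:3]@np.array(r['point'])+T[:3,3],3)) for r in spotter.search_frame(t,c)]
def tcp():
    s=bot.sense(); q=s['tcp_rot']; return np.array(s['eef_pos']),R.from_quat([q[1],q[2],q[3],q[0]])
def rel(p,yaw=None):
    "shift in tool cm to world p; optional turn so tool y axis lies at world angle yaw (mod pi)"
    o,r=tcp(); d=r.inv().apply(np.array(p)-o)*100
    out=[np.round(d,2).tolist()]
    if yaw is not None:
        x=r.as_matrix()[:,1]; cur=np.arctan2(x[1],x[0]); e=(yaw-cur+np.pi/2)%np.pi-np.pi/2
        # tool z points down: world +e is tool rz -e
        out.append(round(-e,3))
    return out
E
python3 - <<'E'
from h import *
print(bot.sense())
for c in ('scene','top'):
    snap(c,c+'0'); print(c,eyes.camera_params(c)['T'],eyes.camera_params(c)['fx'])
    for t in ('hopper','control','knob','gate_grip','cap1_mid','barrel_mid','spray','spanner'): print(t,[(a,b.tolist(),proj(c,b).tolist()) for a,b in find(t,c)])
E
```

```text
pics
{'clock': 0.0, 'q': array([-1.27622228,  0.53717868, -0.00444581,  1.53885934,  0.00262707,
        1.06729609, -0.07117749]), 'qd': array([ 2.86094949e-04, -1.49123517e-03,  3.82367810e-05,  1.07184270e-03,
        6.78935553e-04,  5.24742565e-04,  1.31011847e-03]), 'joint_efforts': array([-1.09941095e-04, -5.83417618e+01,  1.04849596e+00, -2.59099942e+01,
        1.23234669e-02,  9.53645358e-03, -6.37060239e-06]), 'eef_pos': array([0.22925214, 0.60757588, 0.23841028]), 'tcp_rot': array([-8.26767732e-05,  1.79354345e-01,  9.83784156e-01, -8.63974653e-04]), 'wrist_force': array([-0.64610156,  0.45678905,  1.209357  ]), 'torque': array([-0.02525257, -0.01040633, -0.04775604]), 'grip_force': 0.0, 'opening': 0.9999488536383248}
scene [[-0.14578781  0.94217327 -0.30175395  0.88527748]
 [ 0.98927553  0.1415899  -0.03586397  0.0339569 ]
 [ 0.00893523 -0.30374633 -0.95271104  1.3747157 ]
 [ 0.          0.          0.          1.        ]] 444.53120379131195
hopper [(0.89, [0.571, 0.094, 0.17], [307.1, 238.6])]
control [(0.69, [0.213, 0.326, 0.124], [394.0, 142.3]), (0.65, [0.36, 0.428,
[... 1082 characters left out ...]
346, 0.291, 0.137], [153.4, 265.6]), (0.64, [0.191, 0.326, 0.139], [135.2, 327.7]), (0.57, [0.341, 0.413, 0.142], [104.4, 266.4])]
knob [(0.75, [0.344, 0.433, 0.175], [91.8, 264.6]), (0.62, [0.348, 0.15, 0.175], [207.1, 265.7]), (0.6, [0.344, 0.302, 0.179], [145.0, 265.8]), (0.57, [0.189, 0.33, 0.177], [129.2, 330.3])]
gate_grip [(0.85, [0.563, 0.101, 0.168], [230.3, 182.2])]
cap1_mid [(0.69, [0.544, -0.319, 0.032], [378.0, 202.8])]
barrel_mid [(0.7, [0.732, -0.192, 0.09], [338.0, 132.6])]
spray [(0.86, [0.769, 0.032, 0.173], [259.2, 106.3])]
spanner [(0.62, [0.436, -0.321, 0.032], [379.2, 240.0]), (0.57, [0.784, 0.212, 0.005], [199.4, 120.7]), (0.22, [0.552, -0.192, 0.032], [334.5, 198.8])]
```

Run:
```python
import cv2
for n in('scene','top'):
    im=cv2.imread(f'pics/{n}0.png'); cv2.imwrite(f'pics/{n}0b.png',cv2.resize(im,(784,588),interpolation=cv2.INTER_CUBIC))
im=cv2.imread('pics/top0.png')[220:360,60:250]; cv2.imwrite('pics/ctl.png',cv2.resize(im,(798,588),interpolation=cv2.INTER_CUBIC))
```

```text
(no output)
```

View pics/top0b.png

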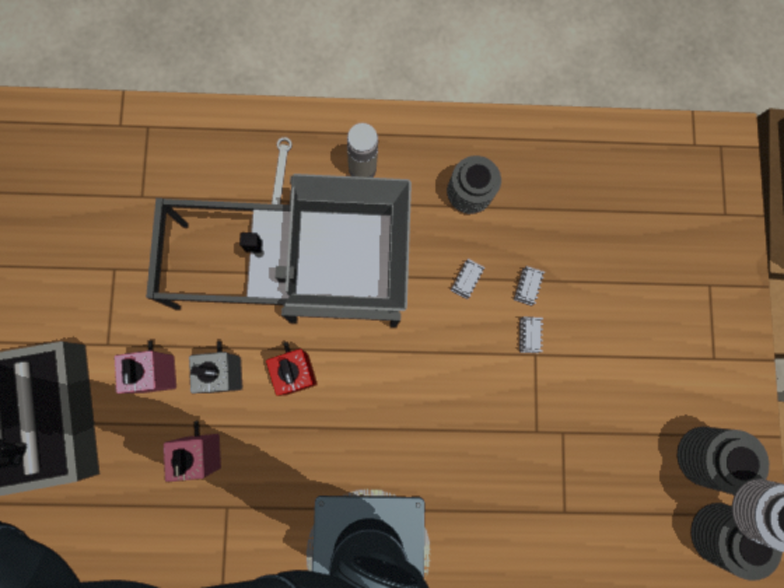

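View pics/scene0b.png

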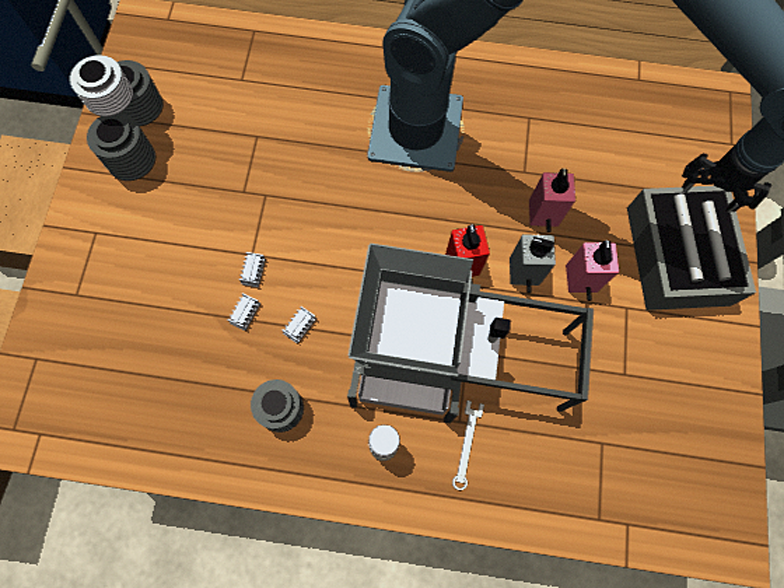

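View pics/ctl.png

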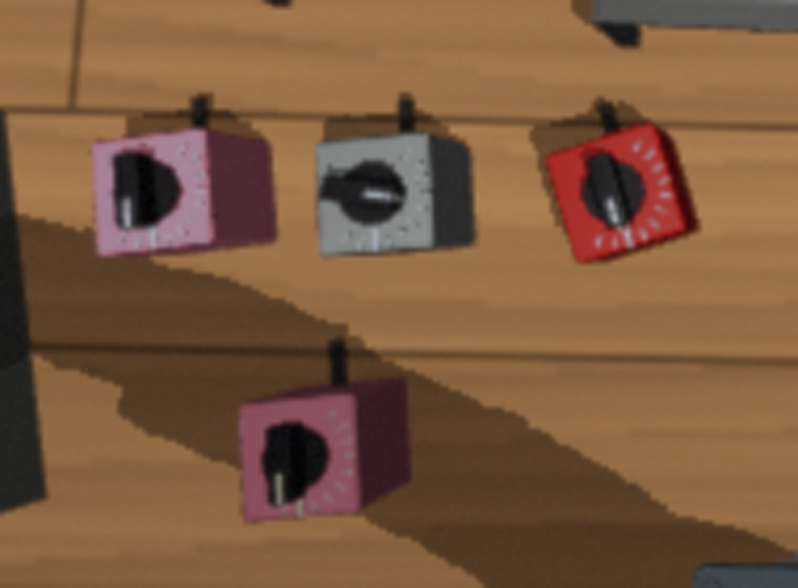

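The top view shows four control-shaped pillars: pink (92,265), grey (153,265), red (207,265) and maroon (129,330). The grey one at (153,265) fits the description, and the enlarged crop confirms it. Its long mark is on the -x side and its pointer is toward world -y, so the knob reads about +1.6. Three caps are visible at top (378,239), (378,203) and (334,199). The hopper rails run toward world +y.

Run:
```python
from h import *
s=1.4
for n,u,v,z in [('rimA',292,177,.295),('rimB',410,181,.295),('rimC',407,312,.295),('rimD',288,307,.295),('bar1',157,200,.18),('bar2',150,300,.18),('fl1',300,213,.17),('fl2',382,213,.17),('fl3',380,296,.17),('fl4',299,296,.17),('grip',251,241,.28)]:
    print(n,ray('top',u/s,v/s,z).round(3))
print(rel([.345,.297,.27],np.pi))
print('scene caps?',[(r['conf'],np.argwhere(r['mask']).mean(0)[::-1].round(),r['mask'].sum()) for r in spotter.masks_of('cap1_mid','top')])
```

```text
rimA [0.667 0.148 0.295]
rimB [ 0.667 -0.049  0.295]
rimC [ 0.446 -0.048  0.295]
rimD [0.449 0.144 0.295]
bar1 [0.654 0.406 0.18 ]
bar2 [0.469 0.404 0.18 ]
fl1 [0.641 0.145 0.17 ]
fl2 [ 0.646 -0.007  0.17 ]
fl3 [ 0.489 -0.007  0.17 ]
fl4 [0.485 0.14  0.17 ]
grip [0.559 0.212 0.28 ]
[[-21.8, -25.04, -3.07], np.float64(1.21)]
scene caps? [(0.66, array([377., 204.]), np.int64(350))]
```

>>> step_arm(moves=[[[0,0,-3.1],[0,0,-0.18]],[[-5,-6,-3.1],[0,0,-0.36]],[[-11,-12.5,-3.1],[0,0,-0.54]],[[-16,-19,-3.1],[0,0,-0.72]],[[-21.8,-25,-3.1],[0,0,-0.9]],[[-21.8,-25,-3.1],[0,0,-1.08]],[[-21.8,-25,-3.1],[0,0,-1.26]],[[-21.8,-25,-3.1],[0,0,-1.44]],[[-21.8,-25,-3.1],[0,0,-1.62]],[[-21.8,-25,-3.1],[0,0,-1.8]]])

```text
clock: 2.2
eef_pos: [0.3453, 0.2972, 0.2705]
tcp_rot: [0.0, -0.661, 0.75, -0.0]
wrist_force: [-0.4, -0.4, -0.3]
opening: 1.0
grip_force: 0.0
```

>>> step_arm(moves=[[[0,0,0],[0,0,-0.13]],[[0,0,0],[0,0,-0.13]],[[0,0,0],[0,0,-0.13]]])

```text
clock: 2.58
eef_pos: [0.3452, 0.2973, 0.2703]
tcp_rot: [0.0, -0.706, 0.709, -0.0]
wrist_force: [0.7, 0.9, -0.2]
opening: 1.0
grip_force: 0.0
```

Run:
```python
from h import *
s=bot.sense(); print(s['clock'],s['q'].round(2),s['eef_pos'],s['wrist_force'],tcp()[1].as_euler('xyz'))
snap('wrist','w1'); print(eyes.camera_params('wrist')['T'].round(3))
for t in('knob','knob_grip','control'): print(t,find(t,'wrist'))
```

```text
2.575 [-0.62  0.17 -0.21  1.99  0.04  0.98  2.29] [0.34522345 0.29726682 0.27034969] [ 0.67657683  0.9084062  -0.24015673] [-3.14144166e+00  6.00881467e-05 -1.57495704e+00]
[[-1.     0.004  0.     0.345]
 [ 0.004  0.962  0.274  0.227]
 [ 0.001  0.274 -0.962  0.405]
 [ 0.     0.     0.     1.   ]]
knob [(0.91, array([0.342, 0.3  , 0.18 ])), (0.81, array([0.349, 0.16 , 0.173])), (0.78, array([0.19 , 0.329, 0.176])), (0.77, array([0.342, 0.425, 0.158])), (0.75, array([0.478, 0.196, 0.17 ]))]
knob_grip [(0.91, array([0.344, 0.426, 0.159])), (0.85, array([0.193, 0.329, 0.173])), (0.76, array([0.347, 0.158, 0.172])), (0.65, array([0.34 , 0.296, 0.182]))]
control [(0.87, array([0.205, 0.323, 0.142])), (0.67, array([0.348, 0.292, 0.14 ])), (0.67, array([0.344, 0.408, 0.138]))]
```

View pics/w1.png

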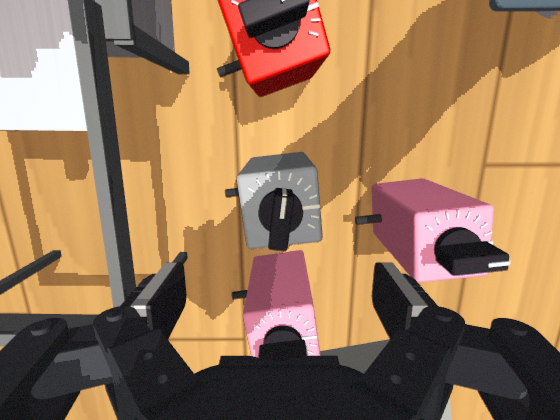

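The wrist view shows the grey pillar at (282,205) with its long zero mark on the right (305–320,208), which is world -x. The pointer faces up, toward -y, with the line running from (281,216) to (285,191).

Run:
```python
from h import *
im=cv2.imread('pics/w1.png')[140:270,220:350]; cv2.imwrite('pics/w1c.png',cv2.resize(im,(598,598),interpolation=cv2.INTER_CUBIC))
```

```text
(no output)
```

View pics/w1c.png

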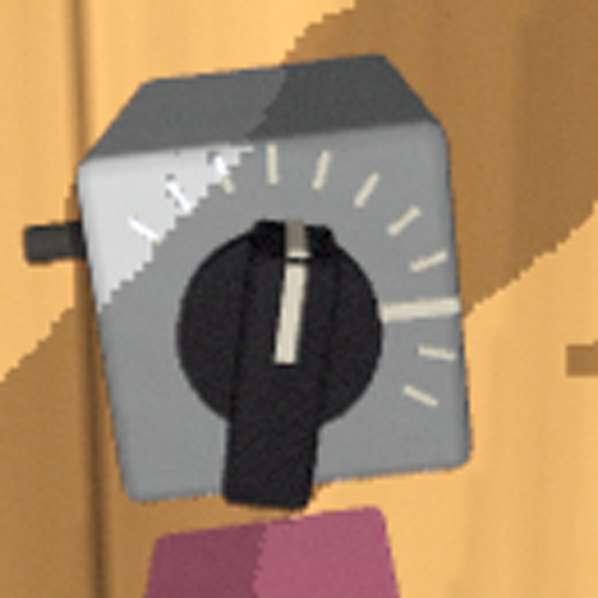

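Run:
```python
from h import *
f=lambda u,v,z: ray('wrist',220+u/4.6,140+v/4.6,z)
P=[f(*c,.14) for c in((80,168),(442,125),(470,462),(133,501))]; print('pillar c',np.mean(P,0).round(4))
e=[P[1]-P[0],P[2]-P[3]]; print([np.degrees(np.arctan2(a[1],a[0])).round(1) for a in e],[np.linalg.norm(a).round(4) for a in e])
e=[P[3]-P[0],P[2]-P[1]]; print([np.degrees(np.arctan2(a[1],a[0])).round(1) for a in e],[np.linalg.norm(a).round(4) for a in e])
a,b=f(385,312,.14),f(458,306,.14); print('mark',np.degrees(np.arctan2(*(b-a)[[1,0]])).round(1))
B=[f(*c,.18) for c in((248,259),(335,260),(312,507),(226,500))]; print('bar c',np.mean(B,0).round(4)); d=(B[0]+B[1]-B[2]-B[3])/2; print('ptr',np.degrees(np.arctan2(d[1],d[0])).round(1),np.linalg.norm(d))
a,b=f(285,362,.18),f(297,265,.18); print('line',np.degrees(np.arctan2(*(b-a)[[1,0]])).round(1))
```

```text
pillar c [0.3426 0.3006 0.14  ]
[np.float64(-173.4), np.float64(-173.1)] [np.float64(0.0669), np.float64(0.0665)]
[np.float64(96.8), np.float64(96.5)] [np.float64(0.0665), np.float64(0.0662)]
mark -175.3
bar c [0.3432 0.3005 0.18  ]
ptr -95.0 0.04199848286476397
line -96.7
```

>>> step_arm(moves=[[[-0.3,0.2,4],[0,0,0.1]],[[-0.3,0.2,8],[0,0,0.1]],[[-0.3,0.2,10.8],[0,0,0.1]],[[-0.3,0.2,10.8],[0,0,0.1]],[[-0.3,0.2,10.8],[0,0,0.1]]], jaw=5)

```text
clock: 3.4
eef_pos: [0.3437, 0.3009, 0.1633]
tcp_rot: [0.001, -0.67, 0.742, 0.0]
wrist_force: [-0.4, -1.2, -0.9]
opening: 0.588
grip_force: 0.0
```

>>> step_arm(moves=[[[0,0,0],[0,0,0]],[[0,0,0],[0,0,0]],[[0,0,0],[0,0,0]],[[0,0,0],[0,0,0]],[[0,0,0],[0,0,0]],[[0,0,0],[0,0,0]]], jaw=0.5, force=40)

```text
clock: 4.15
eef_pos: [0.3438, 0.3007, 0.1633]
tcp_rot: [0.001, -0.67, 0.742, -0.0]
wrist_force: [-1.3, -0.5, 6.0]
opening: 0.166
grip_force: 40.0
```

>>> step_arm(moves=[[[0,0,0],[0,0,0.17]],[[0,0,0],[0,0,0.34]],[[0,0,0],[0,0,0.51]],[[0,0,0],[0,0,0.68]],[[0,0,0],[0,0,0.85]],[[0,0,0],[0,0,1.02]],[[0,0,0],[0,0,1.19]],[[0,0,0],[0,0,1.355]],[[0,0,0],[0,0,1.355]],[[0,0,0],[0,0,1.355]]])

```text
clock: 5.4
eef_pos: [0.3428, 0.3017, 0.1633]
tcp_rot: [0.0, -0.058, 0.998, 0.001]
wrist_force: [-3.3, 1.1, 5.3]
opening: 0.165
grip_force: 40.1
```

>>> step_arm(moves=[[[0,0,0],[0,0,0]],[[0,0,0],[0,0,0]],[[0,0,0],[0,0,0]]], jaw=4)

```text
clock: 5.78
eef_pos: [0.3433, 0.3001, 0.1623]
tcp_rot: [0.0, -0.057, 0.998, -0.0]
wrist_force: [0.4, 0.9, -0.0]
opening: 0.471
grip_force: 0.0
```

>>> step_arm(moves=[[[0,0,-4],[0,0,0]],[[0,0,-9],[0,0,0]],[[0,0,-12],[0,0,0]],[[0,0,-12],[0,0,0]]], jaw=8)

```text
clock: 6.28
eef_pos: [0.3443, 0.3012, 0.2844]
tcp_rot: [0.002, -0.057, 0.998, 0.002]
wrist_force: [0.4, 0.1, -0.5]
opening: 0.935
grip_force: 0.0
```

Run:
```python
from h import *
s=bot.sense(); print(s['clock'],s['q'].round(2),s['eef_pos'],s['tcp_rot'])
im=snap('wrist','w2'); u,v=proj('wrist',[.343,.3005,.16]); print(u,v,proj('top',[.343,.3005,.16]))
u,v=int(u),int(v); c=im[v-60:v+60,u-60:u+60,::-1]; cv2.imwrite('pics/w2c.png',cv2.resize(c,(600,600),interpolation=cv2.INTER_CUBIC)); print(u,v)
```

```text
6.275 [-0.92  0.15  0.12  1.98 -0.02  1.01  0.89] [0.34432155 0.30121127 0.28443885] [ 0.00172098 -0.05690186  0.99837681  0.0017191 ]
279.8 206.7 [147.4 266.4]
279 206
```

View pics/w2c.png

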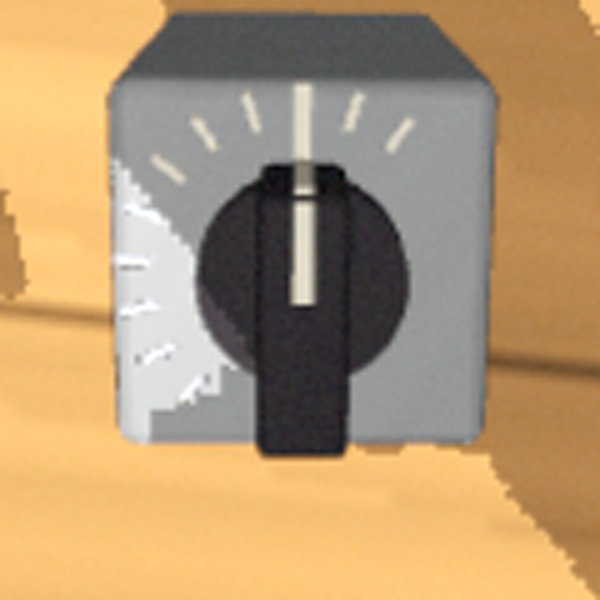

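The pointer now lines up with the long zero mark. Next I go to the caps.

Run:
```python
from h import *
print(tcp()[1].as_matrix().round(3))
print(rel([.43,.0,.42],np.pi/2),rel([.5,-.26,.36],np.pi/2))
for u,v in((378.6,238.6),(378,203.6),(334,198.6)): print(ray('top',u,v,.034).round(3))
```

```text
[[-0.993 -0.114  0.001]
 [-0.114  0.993  0.001]
 [-0.001  0.001 -1.   ]]
[[-5.19, -30.82, -13.75], np.float64(0.114)] [[-9.18, -57.46, -7.77], np.float64(0.114)]
[ 0.44  -0.319  0.034]
[ 0.541 -0.318  0.034]
[ 0.552 -0.19   0.034]
```

>>> step_arm(moves=[[[0,0,-6],[0,0,0]],[[0,-3,-12],[0,0,0]],[[-1,-9,-13.7],[0,0,0.11]],[[-2.5,-15,-13.7],[0,0,0.11]],[[-4,-21,-13.7],[0,0,0.11]],[[-5,-27,-13.7],[0,0,0.11]],[[-5.5,-33,-13.7],[0,0,0.11]],[[-6.5,-39,-13.7],[0,0,0.11]],[[-7.5,-45,-13.7],[0,0,0.11]],[[-8,-51,-11],[0,0,0.11]]])

```text
clock: 7.58
eef_pos: [0.4812, -0.1962, 0.3934]
tcp_rot: [0.001, -0.002, 1.0, -0.001]
wrist_force: [1.5, 0.7, -0.7]
opening: 0.932
grip_force: 0.0
```

>>> step_arm(moves=[[[-1,-6,3],[0,0,0]],[[-1,-6,3],[0,0,0]],[[-1,-6,3],[0,0,0]]])

```text
clock: 7.95
eef_pos: [0.4899, -0.2539, 0.3624]
tcp_rot: [-0.001, -0.002, 1.0, 0.0]
wrist_force: [-0.1, 0.5, -1.2]
opening: 0.941
grip_force: 0.0
```

```bash
cat >> h.py <<'E'
def caps(c,zt=.034):
    im=eyes.camera(c); out=[]
    for r in spotter.masks_of('cap1_mid',c):
        m=r['mask'].astype(np.uint8)
        if m.sum()<80: continue
        p,_=cv2.findContours(m,0,1),0; cn=max(p[0],key=cv2.contourArea)[:,0,:]
        w=np.array([ray(c,*q,zt)[:2] for q in cn],np.float32)
        (x,y),(a,b),t=cv2.minAreaRect(w*1000)
        if a<b: t+=90
        out.append((round(r['conf'],2),round(x/1e3,4),round(y/1e3,4),round(max(a,b)),round(min(a,b)),round((t+90)%180-90,1)))
    return im,out
E
python3 - <<'E'
from h import *
s=bot.sense(); print(s['clock'],s['q'].round(2),s['eef_pos'],s['tcp_rot'])
im,o=caps('wrist'); cv2.imwrite('pics/w3.png',im[:,:,::-1]); print(*o,sep='\n'); print(find('cap1_mid','wrist'))
for p in((.44,-.319),(.541,-.318),(.552,-.19)): print(proj('wrist',[*p,.034]))
E
```

```text
7.95 [-0.19  0.31  0.76  1.68 -0.22  1.25  2.18] [ 0.48990382 -0.25394262  0.36236149] [-1.37128636e-03 -1.61862400e-03  9.99997730e-01  1.97342784e-04]
(0.74, 0.5394, -0.321, 78, 40, -17.5)
(0.47, 0.6117, 0.0705, 224, 8, -0.9)
[(0.84, array([ 0.541, -0.318,  0.035]))]
[233.2 134.8]
[236.1 203.1]
[319.9 210.5]
```

View pics/w3.png

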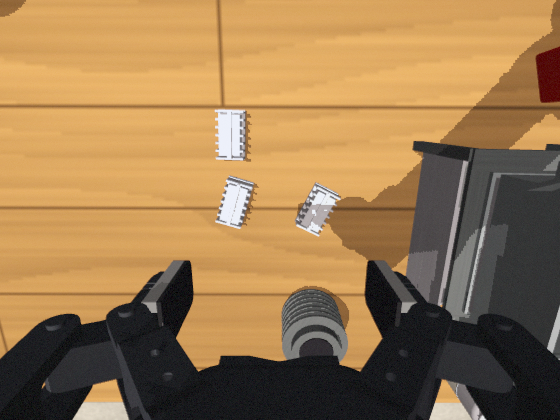

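The wrist view shows three caps, at (231,135), (236,203) and (318,210). The barrel is at (315,325) and the hopper is on the right. The network returned only one of them as cap1, so I'll query the other names.

```bash
sed -i "s/^def caps(c,zt=.034):/def caps(c,zt=.034,names=('cap1_mid','cap2_mid','cap3_mid','cap4_mid','cap5_mid')):/; s/    for r in spotter.masks_of('cap1_mid',c):/    for r in [dict(r,n=n) for n in names for r in spotter.masks_of(n,c)]:/; s/out.append((round/out.append((r['n'][:4],round/" h.py
python3 - <<'E'
from h import *
im,o=caps('wrist'); print(*o,sep='\n')
E
```

```text
('cap1', 0.59, 0.5366, -0.3236, 78, 41, -16.1)
('cap4', 0.9, 0.4373, -0.3236, 70, 44, -1.3)
('cap5', 0.88, 0.5477, -0.1985, 73, 45, -26.8)
```

Run:
```python
from h import *
print(rel([.549,-.195,.012],np.radians(63)))
```

```text
[[-5.84, 5.83, 35.21], np.float64(0.476)]
```

>>> step_arm(moves=[[[-2,2,6],[0,0,0.18]],[[-4,4,12],[0,0,0.36]],[[-5.8,5.8,18],[0,0,0.475]],[[-5.8,5.8,24],[0,0,0.475]],[[-5.8,5.8,30],[0,0,0.475]],[[-5.8,5.8,33],[0,0,0.475]],[[-5.8,5.8,35.2],[0,0,0.475]],[[-5.8,5.8,35.2],[0,0,0.475]],[[-5.8,5.8,35.2],[0,0,0.475]]])

```text
clock: 9.52
eef_pos: [0.5494, -0.1964, 0.0132]
tcp_rot: [0.001, 0.233, 0.972, -0.0]
wrist_force: [-0.1, 0.8, 0.6]
opening: 0.933
grip_force: 0.0
```

>>> step_arm(moves=[[[0,0,0],[0,0,0]],[[0,0,0],[0,0,0]],[[0,0,0],[0,0,0]],[[0,0,0],[0,0,0]],[[0,0,0],[0,0,0]],[[0,0,0],[0,0,0]]], jaw=2, force=60)

```text
clock: 10.28
eef_pos: [0.5491, -0.1958, 0.0128]
tcp_rot: [0.001, 0.233, 0.972, 0.0]
wrist_force: [-0.8, 0.8, 7.1]
opening: 0.456
grip_force: 61.6
```

>>> step_arm(moves=[[[0,0,-5],[0,0,0]],[[0,0,-11],[0,0,0]],[[0,0,-17],[0,0,0]],[[0,0,-23],[0,0,0]],[[0,0,-29],[0,0,0]],[[0,0,-35],[0,0,-0.1]],[[0,0,-37],[0,0,-0.28]],[[0,0,-37],[0,0,-0.46]],[[0,0,-37],[0,0,-0.46]]])

```text
clock: 11.4
eef_pos: [0.5477, -0.1958, 0.3818]
tcp_rot: [0.0, 0.006, 1.0, 0.0]
wrist_force: [-0.3, 0.4, -2.4]
opening: 0.456
grip_force: 61.4
```

Run:
```python
from h import *
s=bot.sense(); print(s['clock'],s['q'].round(2),s['opening'])
print(rel([.56,.027,.36],np.pi/2),rel([.56,.027,.225],np.pi/2))
```

```text
11.4 [-0.29  0.36  0.76  1.57 -0.25  1.31  2.06] 0.456061152255177
[[-0.95, 22.3, 2.19], np.float64(-0.013)] [[-0.95, 22.29, 15.69], np.float64(-0.013)]
```

>>> step_arm(moves=[[[-0.9,6,0],[0,0,0]],[[-0.9,12,0],[0,0,0]],[[-0.9,18,0],[0,0,0]],[[-0.9,22.3,0],[0,0,0]],[[-0.9,22.3,4],[0,0,0]],[[-0.9,22.3,9],[0,0,0]],[[-0.9,22.3,13],[0,0,0]],[[-0.9,22.3,15.7],[0,0,0]],[[-0.9,22.3,15.7],[0,0,0]]])

```text
clock: 12.52
eef_pos: [0.5576, 0.0269, 0.2226]
tcp_rot: [-0.003, 0.007, 1.0, -0.001]
wrist_force: [0.5, 0.4, -0.6]
opening: 0.46
grip_force: 66.5
```

>>> step_arm(moves=[[[0,0,0],[0,0,0]],[[0,0,0],[0,0,0]],[[0,0,0],[0,0,0]]], jaw=5.5)

```text
clock: 12.9
eef_pos: [0.5602, 0.0271, 0.2258]
tcp_rot: [0.001, 0.006, 1.0, 0.0]
wrist_force: [-0.1, -0.7, 0.2]
opening: 0.646
grip_force: 0.0
```

>>> step_arm(moves=[[[0,0,-5],[0,0,0]],[[0,0,-11],[0,0,0]],[[0,0,-16],[0,0,0]],[[1,-6,-16],[0,0,0]],[[3,-12,-16],[0,0,0]],[[5,-18,-16],[0,0,0]],[[6,-24,-16],[0,0,0]],[[7,-29,-16],[0,0,0]],[[7,-29,-14],[0,0,0]]], jaw=8)

```text
clock: 14.02
eef_pos: [0.4849, -0.268, 0.3667]
tcp_rot: [0.002, 0.01, 1.0, -0.002]
wrist_force: [-0.1, 0.5, -0.0]
opening: 0.939
grip_force: 0.0
```

Run:
```python
from h import *
s=bot.sense(); print(s['clock'],s['q'].round(2),s['opening'],s['eef_pos'])
im,o=caps('wrist'); print(*o,sep='\n')
im,o=caps('top'); print(*o,sep='\n'); cv2.imwrite('pics/top1.png',im[:,:,::-1])
for x in o: print(rel([x[2],x[3],.012],np.radians(x[-1]+90)))
```

```text
14.025 [-0.22  0.32  0.83  1.67 -0.24  1.25  2.21] 0.9392404563148464 [ 0.48487673 -0.26797256  0.36667681]
('cap1', 0.9, 0.5383, -0.3145, 76, 40, -16.9)
('cap2', 0.34, 0.6389, 0.0686, 437, 231, 13.2)
('cap4', 0.86, 0.44, -0.3175, 69, 40, -1.2)
('cap1', 0.7, 0.5256, -0.311, 43, 41, -17.1)
('cap2', 0.46, 0.5955, 0.0673, 185, 172, 88.9)
('cap5', 0.74, 0.5949, 0.0303, 89, 46, 1.4)
[[-3.93, -4.86, 35.3], np.float64(0.288)]
[[-10.53, 33.04, 35.3], np.float64(-1.562)]
[[-10.51, 29.34, 35.3], np.float64(-0.035)]
```

>>> step_arm(moves=[[[-2,-2,6],[0,0,0.15]],[[-4,-4,12],[0,0,0.29]],[[-5.2,-5.4,18],[0,0,0.29]],[[-5.2,-5.4,24],[0,0,0.29]],[[-5.2,-5.4,30],[0,0,0.29]],[[-5.2,-5.4,33],[0,0,0.29]],[[-5.2,-5.4,35.2],[0,0,0.29]],[[-5.2,-5.4,35.2],[0,0,0.29]],[[-5.2,-5.4,35.2],[0,0,0.29]]])

```text
clock: 15.75
eef_pos: [0.539, -0.3175, 0.0143]
tcp_rot: [0.001, 0.15, 0.989, -0.001]
wrist_force: [-0.0, -0.6, 1.0]
opening: 0.937
grip_force: 0.0
```

>>> step_arm(moves=[[[0,0,0],[0,0,0]],[[0,0,0],[0,0,0]],[[0,0,0],[0,0,0]],[[0,0,0],[0,0,0]],[[0,0,0],[0,0,0]],[[0,0,0],[0,0,0]]], jaw=2, force=60)

```text
clock: 16.5
eef_pos: [0.5386, -0.3173, 0.0139]
tcp_rot: [0.001, 0.15, 0.989, -0.0]
wrist_force: [-0.8, 0.4, 6.6]
opening: 0.458
grip_force: 61.6
```

>>> step_arm(moves=[[[0,0,-5],[0,0,0]],[[0,0,-11],[0,0,0]],[[0,0,-17],[0,0,0]],[[0,0,-23],[0,0,0]],[[0,0,-29],[0,0,0]],[[0,0,-35],[0,0,-0.1]],[[0,0,-37],[0,0,-0.28]],[[0,0,-37],[0,0,-0.28]],[[0,0,-37],[0,0,-0.28]]])

```text
clock: 17.62
eef_pos: [0.5373, -0.3161, 0.3811]
tcp_rot: [-0.001, 0.012, 1.0, 0.001]
wrist_force: [-1.1, -0.8, -2.0]
opening: 0.456
grip_force: 60.9
```

Run:
```python
from h import *
s=bot.sense(); print(s['clock'],s['q'].round(2),s['opening'])
print(rel([.56,.09,.36],np.pi/2),rel([.56,.09,.235],np.pi/2))
```

```text
17.625 [-0.08  0.47  0.8   1.46 -0.34  1.36  2.29] 0.45633953063460697
[[-1.29, 40.65, 2.17], np.float64(-0.024)] [[-1.32, 40.63, 14.67], np.float64(-0.024)]
```

>>> step_arm(moves=[[[0,6,0],[0,0,0]],[[0,12,0],[0,0,0]],[[-0.5,18,0],[0,0,0]],[[-1,24,0],[0,0,0]],[[-1.3,30,0],[0,0,0]],[[-1.3,36,0],[0,0,0]],[[-1.3,40.4,0],[0,0,0]],[[-1.3,40.4,4],[0,0,0]],[[-1.3,40.4,9],[0,0,0]],[[-1.3,40.4,12],[0,0,0]]])

```text
clock: 18.88
eef_pos: [0.5568, 0.0869, 0.2586]
tcp_rot: [-0.003, 0.012, 1.0, -0.001]
wrist_force: [0.2, 0.5, -0.8]
opening: 0.46
grip_force: 61.1
```

>>> step_arm(moves=[[[0,0,1.5],[0,0,0]],[[0,0,2.7],[0,0,0]],[[0,0,2.7],[0,0,0]]])

```text
clock: 19.25
eef_pos: [0.5592, 0.0863, 0.2355]
tcp_rot: [-0.0, 0.011, 1.0, -0.0]
wrist_force: [0.3, -1.7, -1.3]
opening: 0.459
grip_force: 62.3
```

>>> step_arm(moves=[[[0,0,0],[0,0,0]],[[0,0,0],[0,0,0]],[[0,0,0],[0,0,0]]], jaw=5.3)

```text
clock: 19.62
eef_pos: [0.5601, 0.0827, 0.2374]
tcp_rot: [0.001, 0.012, 1.0, -0.002]
wrist_force: [-2.1, -10.9, 2.1]
opening: 0.621
grip_force: 0.0
```

>>> step_arm(moves=[[[0,0,-5],[0,0,0]],[[0,0,-11],[0,0,0]],[[0,0,-15],[0,0,0]],[[2,-6,-15],[0,0,0]],[[4,-12,-15],[0,0,0]],[[6,-18,-15],[0,0,0]],[[8,-24,-15],[0,0,0]],[[9,-30,-15],[0,0,0]],[[10,-35,-14],[0,0,0]],[[10,-35,-14],[0,0,0]]], jaw=8)

```text
clock: 20.88
eef_pos: [0.4499, -0.2655, 0.3768]
tcp_rot: [0.001, 0.015, 1.0, -0.001]
wrist_force: [0.8, 0.9, -0.3]
opening: 0.936
grip_force: 0.0
```

Run:
```python
from h import *
s=bot.sense(); print(s['clock'],s['q'].round(2),s['opening'],s['eef_pos'])
im,o=caps('wrist'); print(*o,sep='\n')
x=[a for a in o if a[0]=='cap4']
for x in x: print(rel([x[2],x[3],.012],np.radians(x[-1]+90)))
im,o=caps('top'); print(*o,sep='\n')
cv2.imwrite('pics/top2.png',cv2.resize(im[:,:,::-1],(784,588)))
im=snap('scene','sc2'); print([ (n,[b.tolist() for b in find(n,'scene')]) for n in []])
```

```text
20.875 [-0.31  0.25  0.92  1.73 -0.21  1.26  2.21] 0.9357581631337074 [ 0.44994127 -0.265529    0.37677944]
('cap2', 0.4, 0.6274, 0.0787, 422, 240, 12.7)
('cap4', 0.73, 0.4394, -0.3178, 70, 43, -1.0)
('cap4', 0.3, 0.9009, 0.0907, 114, 20, 31.9)
[[1.28, -5.87, 36.4], np.float64(-0.0)]
[[-44.13, 35.79, 36.46], np.float64(-0.575)]
('cap1', 0.79, 0.5988, 0.0927, 91, 50, -2.9)
('cap4', 0.55, 0.4396, -0.3184, 72, 43, -0.7)
('cap5', 0.65, 0.5979, 0.0292, 89, 44, 1.4)
('cap5', 0.3, 0.5989, 0.0954, 89, 49, 1.8)
('cap5', 0.16, 0.6106, 0.1968, 531, 316, 88.3)
[]
```

View pics/top2.png

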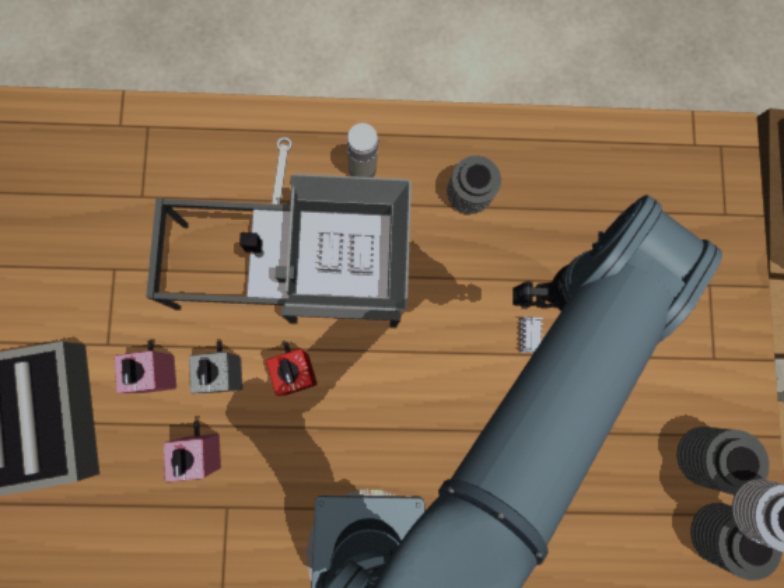

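The top view shows two caps lying flat side by side on the gate at (330,252) and (362,252). The one remaining cap is on the bench at (530,334).

>>> step_arm(moves=[[[0.5,-2,6],[0,0,0]],[[1,-4,12],[0,0,0]],[[1.2,-5.9,18],[0,0,0]],[[1.2,-5.9,24],[0,0,0]],[[1.2,-5.9,30],[0,0,0]],[[1.2,-5.9,34],[0,0,0]],[[1.2,-5.9,36.3],[0,0,0]],[[1.2,-5.9,36.3],[0,0,0]],[[1.2,-5.9,36.3],[0,0,0]]])

```text
clock: 22.65
eef_pos: [0.4394, -0.3203, 0.0137]
tcp_rot: [0.001, 0.01, 1.0, -0.0]
wrist_force: [0.4, 0.1, -0.2]
opening: 0.941
grip_force: 0.0
```

>>> step_arm(moves=[[[0,0,0],[0,0,0]],[[0,0,0],[0,0,0]],[[0,0,0],[0,0,0]],[[0,0,0],[0,0,0]],[[0,0,0],[0,0,0]],[[0,0,0],[0,0,0]]], jaw=2, force=60)

```text
clock: 23.4
eef_pos: [0.4395, -0.3203, 0.0138]
tcp_rot: [0.001, 0.01, 1.0, -0.0]
wrist_force: [-0.2, -0.1, 6.8]
opening: 0.46
grip_force: 61.2
```

>>> step_arm(moves=[[[0,0,-5],[0,0,0]],[[0,0,-11],[0,0,0]],[[0,0,-17],[0,0,0]],[[0,0,-23],[0,0,0]],[[0,0,-29],[0,0,0]],[[0,0,-35],[0,0,0]],[[0,0,-37],[0,0,0]],[[0,0,-37],[0,0,0]],[[0,0,-37],[0,0,0]]])

```text
clock: 24.52
eef_pos: [0.4382, -0.3189, 0.3813]
tcp_rot: [-0.001, 0.01, 1.0, 0.001]
wrist_force: [-0.4, 0.7, -0.6]
opening: 0.462
grip_force: 61.2
```

Run:
```python
from h import *
s=bot.sense(); print(s['clock'],s['q'].round(2),s['opening'])
print(rel([.56,.056,.36],np.pi/2),rel([.56,.056,.245],np.pi/2))
```

```text
24.525 [-0.17  0.3   0.92  1.68 -0.25  1.29  2.35] 0.4620348648800613
[[-11.41, 37.73, 2.16], np.float64(-0.021)] [[-11.43, 37.72, 13.66], np.float64(-0.021)]
```

>>> step_arm(moves=[[[-1.5,6,0],[0,0,0]],[[-3,12,0],[0,0,0]],[[-5,18,0],[0,0,0]],[[-7,24,0],[0,0,0]],[[-9.5,30,0],[0,0,0]],[[-11.5,36,0],[0,0,0]],[[-11.5,37.7,0],[0,0,0]],[[-11.5,37.7,4],[0,0,0]],[[-11.5,37.7,9],[0,0,0]],[[-11.5,37.7,11],[0,0,0]]])

```text
clock: 25.78
eef_pos: [0.5588, 0.0538, 0.2687]
tcp_rot: [-0.003, 0.011, 1.0, -0.001]
wrist_force: [0.5, 0.2, -0.6]
opening: 0.457
grip_force: 61.2
```

>>> step_arm(moves=[[[0,0,1.5],[0,0,0]],[[0,0,2.6],[0,0,0]],[[0,0,2.6],[0,0,0]]])

```text
clock: 26.15
eef_pos: [0.5613, 0.0546, 0.2463]
tcp_rot: [-0.0, 0.011, 1.0, -0.0]
wrist_force: [-0.7, 0.2, -0.5]
opening: 0.457
grip_force: 61.2
```

>>> step_arm(moves=[[[0,0,0],[0,0,0]],[[0,0,0],[0,0,0]],[[0,0,0],[0,0,0]]], jaw=5.3)

```text
clock: 26.52
eef_pos: [0.5619, 0.0549, 0.2473]
tcp_rot: [0.0, 0.01, 1.0, 0.0]
wrist_force: [1.0, -0.7, 0.0]
opening: 0.623
grip_force: 0.0
```

>>> step_arm(moves=[[[0,0,-5],[0,0,0]],[[0,0,-11],[0,0,0]],[[0,0,-16],[0,0,0]],[[-1,-6,-16],[0,0,0]],[[-1,-12,-16],[0,0,0]],[[-1,-18,-16],[0,0,0]],[[-1,-18,-16],[0,0,0]]], jaw=5)

```text
clock: 27.4
eef_pos: [0.5663, -0.132, 0.4076]
tcp_rot: [0.001, 0.015, 1.0, -0.001]
wrist_force: [-0.9, 0.2, -0.5]
opening: 0.586
grip_force: 0.0
```

Run:
```python
from h import *
s=bot.sense(); print(s['clock'],s['q'].round(2),s['opening'],s['eef_pos'])
im,o=caps('top'); print(*o,sep='\n'); im2=snap('scene','sc3')
for n in('cap2_mid','cap3_mid'): print(n,find(n,'scene'))
a=cv2.resize(im[100:260,80:280],(500,400)); b=cv2.resize(im2[150:320,230:400],(300,300))
c=np.zeros((400,800,3),np.uint8); c[:,:500]=a; c[:300,500:]=b; cv2.imwrite('pics/c3.png',c[:,:,::-1])
print([(a,b.tolist()) for a,b in find('gate_grip','top')])
```

```text
27.4 [-0.46  0.36  0.84  1.54 -0.27  1.36  1.94] 0.5858702472396857 [ 0.56631873 -0.13199762  0.40761625]
('cap1', 0.59, 0.6014, 0.1056, 88, 41, 2.2)
('cap3', 0.42, 0.3482, 0.3299, 47, 39, 1.4)
('cap4', 0.78, 0.6051, 0.0623, 90, 47, -2.3)
('cap5', 0.32, 0.6069, 0.1969, 534, 316, -90.0)
cap2_mid []
cap3_mid [(0.26, array([ 0.747, -0.188,  0.092])), (0.16, array([0.557, 0.127, 0.169]))]
[(0.77, [0.556, 0.122, 0.168])]
```

View pics/c3.png

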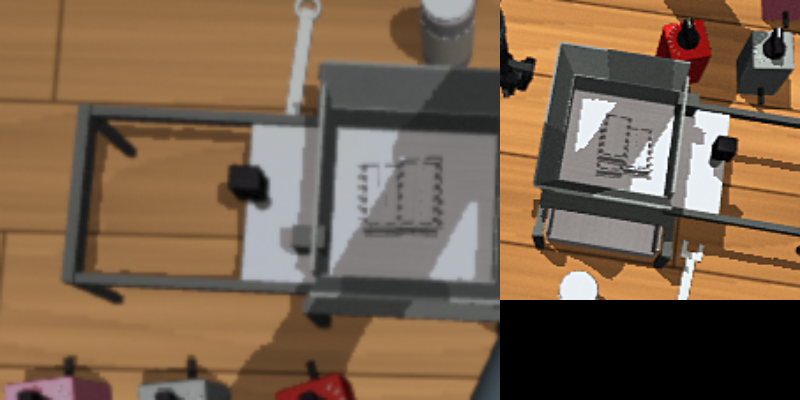

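All three caps are in the hopper: two lie flat, with the third on top at (425,195) in the crop. The black grip block is at (245,182).

Run:
```python
from h import *
print(rel([.557,.217,.408],np.pi/2))
```

```text
[[1.77, 34.13, -0.13], np.float64(-0.019)]
```

>>> step_arm(moves=[[[0,6,0],[0,0,0]],[[0,12,0],[0,0,0]],[[0.5,18,0],[0,0,0]],[[1,24,0],[0,0,-0.02]],[[1.8,30,0],[0,0,-0.02]],[[1.8,34,0],[0,0,-0.02]],[[1.8,34,0],[0,0,-0.02]],[[1.8,34,0],[0,0,-0.02]]])

```text
clock: 28.9
eef_pos: [0.557, 0.2142, 0.4067]
tcp_rot: [0.0, 0.001, 1.0, -0.0]
wrist_force: [-0.3, -0.6, 0.5]
opening: 0.584
grip_force: 0.0
```

Run:
```python
from h import *
s=bot.sense(); print(s['clock'],s['q'].round(2),s['opening'],s['eef_pos'])
im=snap('wrist','w4'); print(proj('wrist',[.557,.217,.28]),find('gate_grip','wrist'))
for r in spotter.masks_of('gate_grip','wrist'): a=np.argwhere(r['mask']); print(r['conf'],a.min(0),a.max(0))
```

```text
28.9 [-0.97  0.38  0.74  1.49 -0.25  1.37  1.35] 0.5839195453094362 [0.55701379 0.21420243 0.4067241 ]
[284.1 205.8] [(0.8, array([0.539, 0.152, 0.173])), (0.73, array([0.566, 0.097, 0.202]))]
0.91 [112  70] [249 298]
```

View pics/w4.png

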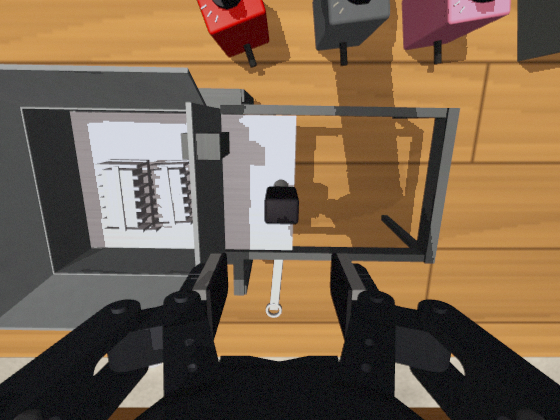

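The wrist view shows the grip block centred at about (282,207), which matches the predicted (284,206). I descend and grip it.

>>> step_arm(moves=[[[0,0.1,6],[0,0,0]],[[0,0.1,11],[0,0,0]],[[0,0.1,14],[0,0,0]],[[0,0.1,15.8],[0,0,0]],[[0,0.1,15.8],[0,0,0]],[[0,0.1,15.8],[0,0,0]]])

```text
clock: 29.8
eef_pos: [0.5579, 0.2159, 0.2502]
tcp_rot: [0.001, 0.001, 1.0, 0.0]
wrist_force: [-0.4, -0.6, 0.6]
opening: 0.585
grip_force: 0.0
```

>>> step_arm(moves=[[[0,0,0],[0,0,0]],[[0,0,0],[0,0,0]],[[0,0,0],[0,0,0]],[[0,0,0],[0,0,0]],[[0,0,0],[0,0,0]]], jaw=1.5, force=60)

```text
clock: 30.42
eef_pos: [0.5577, 0.2164, 0.2501]
tcp_rot: [0.001, 0.001, 1.0, 0.001]
wrist_force: [-2.0, 1.0, 6.3]
opening: 0.343
grip_force: 59.4
```

>>> step_arm(moves=[[[0,1,0],[0,0,0]],[[0,3,0],[0,0,0]],[[0,5,0],[0,0,0]],[[0,7,0],[0,0,0]],[[0,9,0],[0,0,0]],[[0,11,0],[0,0,0]],[[0,13,0],[0,0,0]],[[0,14.5,0],[0,0,0]],[[0,15.5,0],[0,0,0]],[[0,15.5,0],[0,0,0]]])

```text
clock: 31.68
eef_pos: [0.5605, 0.3714, 0.2502]
tcp_rot: [0.004, 0.001, 1.0, 0.001]
wrist_force: [10.2, 1.4, 0.4]
opening: 0.344
grip_force: 59.6
```

>>> step_arm(moves=[[[0,0.4,0],[0,0,0]],[[0,0.8,0],[0,0,0]],[[0,1.2,0],[0,0,0]],[[0,1.2,0],[0,0,0]]])

```text
clock: 32.17
eef_pos: [0.5607, 0.3813, 0.2502]
tcp_rot: [0.004, 0.002, 1.0, -0.0]
wrist_force: [8.3, -2.8, 1.2]
opening: 0.343
grip_force: 60.2
```

>>> step_arm(moves=[[[0,0.4,0],[0,0,0]],[[0,0.4,0],[0,0,0]],[[0,0.4,0],[0,0,0]],[[0,0.4,0],[0,0,0]]])

```text
clock: 32.67
eef_pos: [0.5606, 0.3814, 0.2502]
tcp_rot: [0.002, 0.003, 1.0, -0.002]
wrist_force: [5.6, -12.5, 4.1]
opening: 0.341
grip_force: 60.7
```

Run:
```python
from h import *
s=bot.sense(); print(s['clock'],s['eef_pos'],s['wrist_force'])
a=snap('top','t5'); b=snap('scene','s5')
c=np.zeros((400,800,3),np.uint8); c[:,:400]=cv2.resize(a[100:260,120:280],(400,400)); c[:,400:]=cv2.resize(b[160:320,230:390],(400,400)); cv2.imwrite('pics/c5.png',c[:,:,::-1])
```

```text
32.675 [0.56063374 0.38135796 0.25020972] [  5.57196563 -12.49061053   4.11959977]
```

View pics/c5.png

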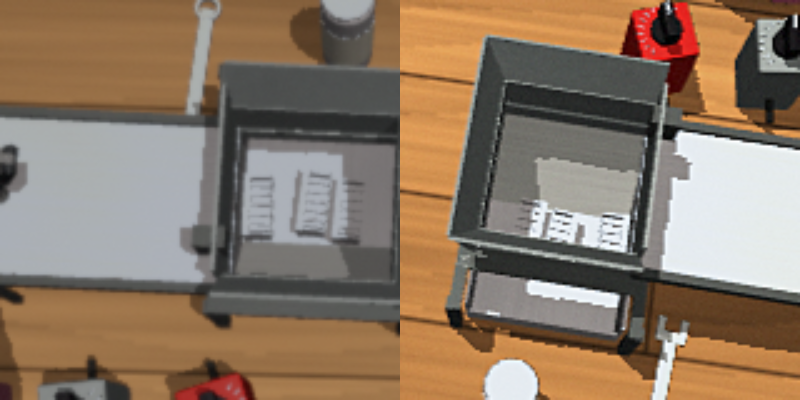

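Run:
```python
from h import *
for c in('top','scene'):
    eyes.camera(c)
    for n in('cap1_mid','cap4_mid','cap5_mid'): print(c,n,[(a,b.tolist(),proj(c,b).tolist()) for a,b in find(n,c)])
for z in (.02,.05,.1): print(z,[ray('top',120+u*.4,100+v*.4,z).round(3)[:2].tolist() for u,v in((260,208),(316,203),(348,210))],[ray('scene',230+u*.4,160+v*.4,z).round(3)[:2].tolist() for u,v in((612,232),(562,226),(536,220))])
```

```text
top cap1_mid [(0.68, [0.592, 0.128, 0.039], [224.0, 181.6])]
top cap4_mid [(0.7, [0.586, 0.025, 0.042], [259.8, 184.4])]
top cap5_mid [(0.63, [0.593, 0.064, 0.039], [246.3, 181.9]), (0.43, [0.564, 0.282, 0.167], [159.7, 179.8])]
scene cap1_mid [(0.72, [0.577, 0.128, 0.04], [314.4, 252.4])]
scene cap4_mid [(0.55, [0.756, 0.207, 0.01], [332.6, 316.3]), (0.42, [0.576, 0.03, 0.047], [282.9, 246.9]), (0.33, [0.745, -0.19, 0.092], [199.0, 289.3])]
scene cap5_mid []
0.02 [[0.591, 0.129], [0.599, 0.064], [0.592, 0.027]] [[0.5, 0.624], [0.501, 0.562], [0.498, 0.53]]
0.05 [[0.585, 0.127], [0.593, 0.063], [0.585, 0.027]] [[0.508, 0.611], [0.51, 0.551], [0.507, 0.519]]
0.1 [[0.574, 0.123], [0.582, 0.062], [0.575, 0.027]] [[0.523, 0.59], [0.524, 0.531], [0.521, 0.501]]
```

All three caps lie in the tray at z ≈ 0.04 and the gate is at its stop (12 N, no further motion). Now I push it shut.

>>> step_arm(moves=[[[0,-1,0],[0,0,0]],[[0,-3,0],[0,0,0]],[[0,-5,0],[0,0,0]],[[0,-7,0],[0,0,0]],[[0,-9,0],[0,0,0]],[[0,-11,0],[0,0,0]],[[0,-13,0],[0,0,0]],[[0,-15,0],[0,0,0]],[[0,-16,0],[0,0,0]],[[0,-16,0],[0,0,0]]])

```text
clock: 34.42
eef_pos: [0.5578, 0.2252, 0.2502]
tcp_rot: [0.001, 0.001, 1.0, 0.0]
wrist_force: [-0.6, -3.4, 9.3]
opening: 0.342
grip_force: 61.9
```

>>> step_arm(moves=[[[0,-0.5,0],[0,0,0]],[[0,-1,0],[0,0,0]],[[0,-1.5,0],[0,0,0]],[[0,-1.6,0],[0,0,0]],[[0,-1.6,0],[0,0,0]]])

```text
clock: 35.05
eef_pos: [0.5577, 0.2163, 0.2502]
tcp_rot: [0.002, -0.001, 1.0, 0.004]
wrist_force: [2.1, 14.4, 6.1]
opening: 0.341
grip_force: 63.8
```

>>> step_arm(moves=[[[0,0.4,0],[0,0,0]],[[0,0.4,0],[0,0,0]]])

```text
clock: 35.3
eef_pos: [0.5577, 0.2163, 0.2502]
tcp_rot: [0.001, 0.0, 1.0, 0.001]
wrist_force: [-0.1, 4.0, 8.5]
opening: 0.343
grip_force: 62.3
```

>>> step_arm(moves=[[[0,0,0],[0,0,0]],[[0,0,0],[0,0,0]],[[0,0,0],[0,0,0]],[[0,0,0],[0,0,0]]], jaw=5)

```text
clock: 35.8
eef_pos: [0.5568, 0.2147, 0.2485]
tcp_rot: [-0.0, 0.0, 1.0, -0.0]
wrist_force: [0.2, 0.2, 0.2]
opening: 0.584
grip_force: 0.0
```

>>> step_arm(moves=[[[0,0,-4],[0,0,0]],[[0,0,-9],[0,0,0]],[[0,0,-15],[0,0,0]],[[0,-5,-17],[0,0,0]],[[0,-11,-17],[0,0,0]],[[0,-17,-17],[0,0,0]],[[0,-23,-17],[0,0,0]],[[0,-29,-17],[0,0,0]],[[0,-35,-17],[0,0,0]],[[0,-35,-17],[0,0,0]]])

```text
clock: 37.05
eef_pos: [0.5549, -0.1416, 0.4192]
tcp_rot: [0.0, 0.006, 1.0, -0.001]
wrist_force: [0.2, 0.9, -0.1]
opening: 0.585
grip_force: 0.0
```

Run:
```python
from h import *
s=bot.sense(); print(s['clock'],s['eef_pos'],s['wrist_force'])
a=snap('top','t6'); b=snap('scene','s6')
c=np.zeros((560,800,3),np.uint8); c[:,:400]=cv2.resize(a[90:314,80:240],(400,560)); c[:400,400:]=cv2.resize(b[160:320,240:400],(400,400)); cv2.imwrite('pics/c6.png',c[:,:,::-1])
a0=cv2.imread('pics/top0.png')[:,:,::-1]
for n in('barrel_mid','spray','spanner'):print(n,find(n,'top'))
d=cv2.absdiff(a0[140:220,150:205].copy(),a[140:220,150:205].copy()).max(2); print((d>40).sum())
```

```text
37.05 [ 0.55490051 -0.14160329  0.41921717] [ 0.2158338   0.91309024 -0.11433915]
barrel_mid [(0.91, array([ 0.746, -0.166,  0.094]))]
spray [(0.8, array([0.773, 0.034, 0.17 ]))]
spanner [(0.68, array([0.786, 0.211, 0.005]))]
0
```

View pics/c6.png

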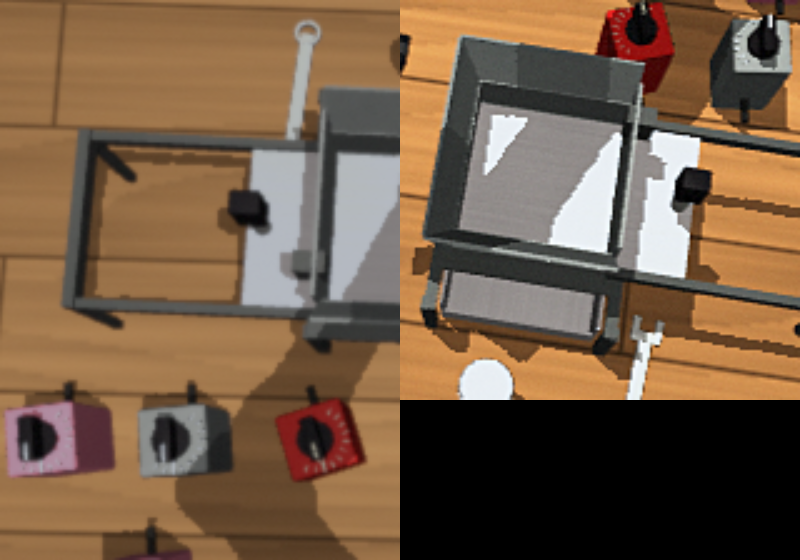

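The hopper is empty, the gate is back at its shut position (identical pixels to the start), the knob reads zero and the bystanders have not moved. I'll hand in.

Run:
```python
from h import *
print(workorder.close_job())
```

```text
the job is handed in; nothing more can be done
None
```

The job is handed in: the knob is at zero, the three caps on the bench went into the hopper and dropped into the catch tray, and the gate was drawn to its end stop and pushed fully shut, with the barrel, spray can and spanner left where they were.

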